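Release the ratchet and bring the clamp arm down on the mortar cube

TASK

The mortar cube in the clamping jig is to be clamped, but a ratchet holds the clamp arm up. With the fingertips only, press the red tab of the pawl down as far as it goes so that the pawl leaves the teeth, then push the arm down by its black crossbar until its rubber pad rests on the cube, and leave it so. Grasp and lift nothing, never push the arm upwards, and leave the cube in its nest and the jar, the tin and the spare cube where they stand.

Things in the scene. Friction and masses are not known exactly. Their poses are not given: they have to be found in the camera images.
- jig: The clamping jig, bolted down: grey base plate 235 x 88 x 12 mm with two dark steel cheeks (39 mm over their outsides, up to 121 mm high). Origin on the bench top straight below the arm's hinge; z up; x points along the plate from the hinge towards the cube and the crossbar end of the arm; y is parallel to the hinge, the crossbar and the pawl's pin. The red tab lies at the other end, 113 mm from the origin towards -x.
- hinge (a point): The axis of the clamp arm (it runs along the jig's y), 85 mm above the bench, in the middle between the cheeks.
- clamp_arm (a joint): Angle of the clamp arm about the hinge, rad. At 0 the arm points 60 degrees (1.047 rad) above the level towards the jig's +x; the value grows as it is pushed down; at 1.047 it is level and its rubber pad (32 mm wide, 80 mm from the hinge) rests on the cube. It starts between 0.06 and 0.20, held up by the ratchet: with the pawl in, it cannot go down past about 0.21. The hinge is stiff (about 4 N at the crossbar moves it), so the arm stays wherever it is left.
- push_bar (a point): Centre of the black crossbar at the end of the arm: a round bar 20 mm in diameter and 72 mm long, parallel to the jig's y, 150 mm from the hinge axis. To be pushed down from above; it swings on a circle about the hinge, from about 205 mm above the bench to 85 mm when the arm is down.
- pawl (a joint): Angle of the pawl, rad: 0 = nose in the teeth of the toothed wheel on the arm's hub; grows as the red tab is pressed down; above 0.15 the nose is clear of the teeth; 0.28 = pressed fully down, at its stop. It is a friction pawl: it stays where it is left. About 3 to 4 N on the tab moves it.
- pawl_tab (a point): Middle of the top face of the red tab of the pawl: 34 mm (jig x) by 40 mm (jig y), flat on top, about 131 mm above the bench at the start. Pressed fully down it sinks 13 mm and moves about 4 mm towards the jig's +x. The tab sits on a rocker whose pin lies 46 mm from this point towards the jig's +x and 24 mm lower.
- nest (a point): Middle of the floor of the nest on the base plate, 12 mm above the bench, 80 mm from the hinge towards the jig's +x; a low square fence 12 mm high with 2 mm play round the cube.
- cube: The grey mortar cube, 50 mm, loose in the nest, 0.2 to 0.4 kg. Origin at the centre of its underside, z up.
- jar: A clear screw jar with grey sample and a cream lid, 62 mm in diameter, 94 mm high, standing on the bench. Origin at the centre of its underside. To be left alone.
- tin: An aluminium moisture tin with lid, 59 mm in diameter, 38 mm high, standing on the bench. Origin at the centre of its underside. To be left alone.
- spare_cube: A second grey mortar cube, 50 mm, standing on the bench away from the jig. Origin at the centre of its underside. To be left alone.
There are look-alikes about, which are no part of the job. Leave any orange or turquoise look-alike of the cube alone.

How it is judged:
By the outcome, as a careful person would: the job done as asked, in the order asked, and still so for the second after the job is handed in, with the robot touching nothing.
It also fails if it takes over 45 s, if anything falls off the work surface, if the arm or the gripper's body presses on something with over 40 N, if the wrist force passes 120 N, or if a joint passes its speed limit or range.

ROBOT

A 6-joint arm with a two-finger parallel gripper is mounted at the origin on a cart in front of the work surface, level with it; the furniture and walls round the work are solid. World frame = base frame: x ahead of the robot, y to its left, z up, the work surface at z = 0. Lengths are in mm, angles in degrees, forces in N, time in s.
With the tool pointing down it reaches from about 300 to 850 mm from the base axis. Payload 4.2 kg.
Tool frame: the origin (TCP) lies on the centre line of the jaws, within the pads' length; the fingertips stand 14 mm ahead of it and the grasp point (between the pads) lies 5 mm behind it; x points along the fingers, y is the direction in which the jaws open and shut, and the axes are right-handed (so a half turn about x gives the same grasp; the last joint's range is limited). The gripper opens to 91 mm and grips with 3 to 60 N. Pads are 32 mm wide; open, the fingers measure 118 mm over their backs; the gripper's body (76 mm by 178 mm) begins 60 mm behind the grasp point.
Start: joints at [67.895, 18.312, 89.639, -0, 72.044, -1.146], TCP at [205.678, 536.971, 227.976] pointing down, gripper open.
Joint ranges: [-177.97, 177.97], [-48.28, 115.42], [12.27, 149.76], [-77.06, 257.06], [2.81, 150.46], [-146.56, 146.56]. Speed limits (degrees/s): [147.25, 147.25, 180, 180, 180, 180].

INTERFACE

Orientations are given as [roll, pitch, yaw] about the fixed x, y, z axes, in that order (R = Rz(yaw) Ry(pitch) Rx(roll)).
In Python, from workcell import readout, optics, env gives the robot as it stands.
- The arm moves only by the shell command python3 -m creep 'ROWS' [OPENING] [FORCE]. ROWS is JSON, a list of rows, each an object with "translation": the shift along the world's x, y, z in cm, a list of three; "delta_rot": the turn, a rotation vector about the world's x, y, z in rad, a list of three. In form: [{"translation": [dx, dy, dz], "delta_rot": [rx, ry, rz]}, ...]. A call has 1 to 5 rows; each row shifts and turns the commanded pose from where the row before left it; what a row does not reach is not made up. A row lasts 1/12 s, in which the tool goes at most 41.7 mm and 7.16 degrees, less where a joint would pass 70% of its speed; a pose out of reach is approached as far as the arm can. A call with a gripper value outside its range is refused whole. OPENING is the gripper's target within -1 to 1 (fully open at 1, half-way at 0, shut at -1), set as the call begins (- or left out, the last holds). The fingers move at their own pace and stop on an object; FORCE is the grip in N (left out, the last holds). Time passes only in rows, so rows that do not move let the fingers close. It gives the time, the measured TCP pose, the force and the opening at its end, in the units of the state.
- readout.state(): the state, without advancing time (a new reading comes with each control period).
- optics.grab_frame(name): name is "side" or "top"; returns (picture, depth): 480x640x3 uint8, red, green, blue; 480x640 float32, mm along the optical axis (not along the pixel's ray), 0 where there is no reading.
- optics.camera_params(name): a dict with "mtx" (3x3 intrinsics, pixels), "R" (3x3) and "t" (3): a world point X has camera coordinates R X + t. Camera axes: x right, y down, z forward; pixel columns grow to the right and rows downward; lengths in mm; the calibration is good to about 2 mm. A picture is of the moment at which its call begins. camera_params takes no time and is no camera call.
- env.job_done(): hands the job in, once; it reports no verdict.
The state is a dict: "time_s": time; "qpos": joint angles; "qvel": joint speeds; "effort": joint torques, N m; "ee_pos": TCP position; "ee_rot": TCP orientation; "force": force on the tool from outside, world axes, zero at the start; "torque": the same for the moment, N m; "gripper_width": finger opening in mm.
Only numpy, scipy, OpenCV 4.12 (cv2) and the standard library are available. Lean on these libraries where they do the work, as an engineer would, in place of code of your own. Each camera call takes 0.05 s, during which the arm holds its last target.

## Working session

There is one attempt and no reset: what is moved stays moved. The work goes in short steps, Python scripts to look and compute and a shell command to move; the robot and the scene stay as the last step left them, time stands still between calls to the robot, and variables do not carry over. Pictures are saved under pics/ and viewed, and the job is handed in when it is done.

```bash
ls; mkdir -p pics
python3 - <<'E'
from workcell import readout, optics
import cv2, numpy as np
print(readout.state())
for n in ("side","top"):
    p,d=optics.grab_frame(n)
    cv2.imwrite(f"pics/{n}0.png",p[:,:,::-1]); np.savez(f"{n}0.npz",p=p,d=d,**optics.camera_params(n))
    print(n,optics.camera_params(n))
E
```

```text
pics
{'time_s': 0.0, 'qpos': array([ 6.78976315e+01,  1.83522240e+01,  8.97049536e+01, -9.32705326e-04,
        7.20446238e+01, -1.14737091e+00]), 'qvel': array([-0.03027911,  0.10197356,  0.08617768,  0.09544494, -0.01466792,
        0.0466618 ]), 'effort': array([ 1.75424437e-03, -4.12467098e+01, -2.31976998e+01,  7.28501240e-02,
        4.57580318e-02, -1.70894086e-04]), 'ee_pos': array([205.47941114, 536.52528916, 227.12426448]), 'ee_rot': array([ -90.64829326,   89.8981948 , -111.60300248]), 'force': array([-0.1828292 , -0.36089231, -0.57991272]), 'torque': array([ 0.02367227,  0.02330822, -0.05261274]), 'gripper_width': 91.30871067221187}
side {'mtx': array([[540.81323535,   0.        , 325.54432902],
       [  0.        , 540.81323535, 246.76803777],
       [  0.        ,   0.        ,   1.        ]]), 'R': array([[ 0.58125008, -0.81353781, -0.01745204],
       [-0.46112141, -0.31163576, -0.83081297],
       [ 0.67045909,  0.49095762, -0.55627801]]), 't': array([-309.06695999,  425.8260363 ,  973.80041293])}
top {'mtx': array([[439.41161565,   0.        , 320.63145758],
       [  0.        , 439.41161565, 239.81517746],
       [  0.        ,   0.        ,   1.        ]]), 'R': array([[ 2.49845989e-02, -9.99687831e-01,  1.01147970e-04],
       [-9.97926775e-01, -2.49465887e-02, -5.93280639e-02],
       [ 5.93120668e-02,  1.38134961e-03, -9.98238534e-01]]), 't': array([  78.98115002,  627.74661483, 1396.92832541])}
```

View pics/side0.png

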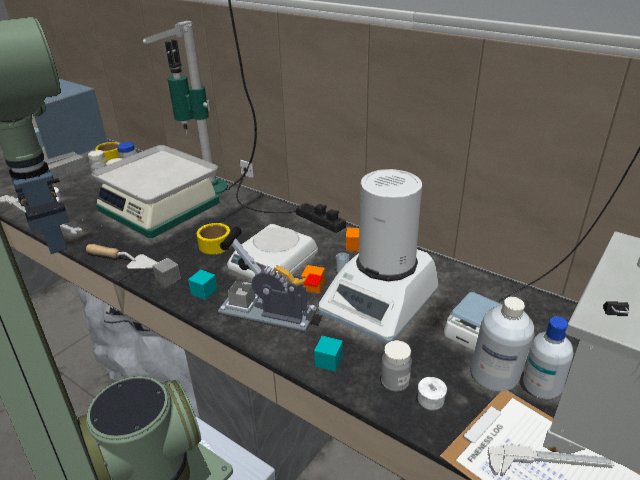

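View pics/top0.png

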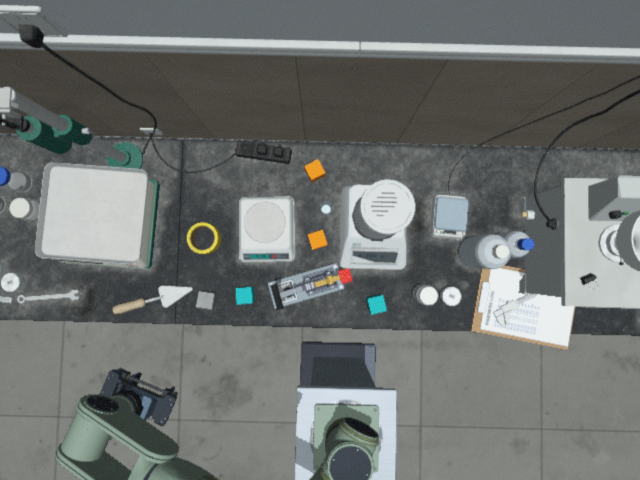

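Run:
```python
import cv2, numpy as np
a=cv2.imread("pics/side0.png")[220:340,205:345]; b=cv2.imread("pics/top0.png")[240:330,240:380]
cv2.imwrite("pics/s_c.png",cv2.resize(a,None,fx=5,fy=5,interpolation=cv2.INTER_CUBIC))
cv2.imwrite("pics/t_c.png",cv2.resize(b,None,fx=5,fy=5,interpolation=cv2.INTER_CUBIC))
# red masks
for n in("side","top"):
    z=np.load(n+"0.npz");p=z['p'];d=z['d'];h=cv2.cvtColor(p,cv2.COLOR_RGB2HSV)
    m=((h[...,0]<5)|(h[...,0]>174))&(h[...,1]>180)&(h[...,2]>100)
    k,l,s,c=cv2.connectedComponentsWithStats(m.astype(np.uint8))
    for i in range(1,k):
        if s[i,4]>8:
            v,u=np.nonzero(l==i);zz=d[v,u].astype(float)
            X=np.linalg.inv(z['mtx'])@np.vstack([u*zz,v*zz,zz]);W=z['R'].T@(X-z['t'][:,None])
            print(n,s[i],c[i],np.median(W,1),W.min(1),W.max(1))
```

```text
side [304 274  18  12 142] [312.73239437 279.78873239] [507.7124163   16.65752161 132.14286687] [487.56316139  -0.83042469 126.17654479] [533.34774978  36.00828292 136.26875762]
top [340 271  10   7  20] [344.25 273.5 ] [519.6889027   22.97464105 131.30783128] [510.75474689   8.56541256 126.57865324] [528.70876319  34.72700438 135.63178499]
top [343 277   9   6  20] [347.   279.55] [503.74262569  13.47666062 130.97609523] [495.97174316   1.97727004 122.06042069] [510.97673675  25.51697696 137.31484338]
```

View pics/s_c.png

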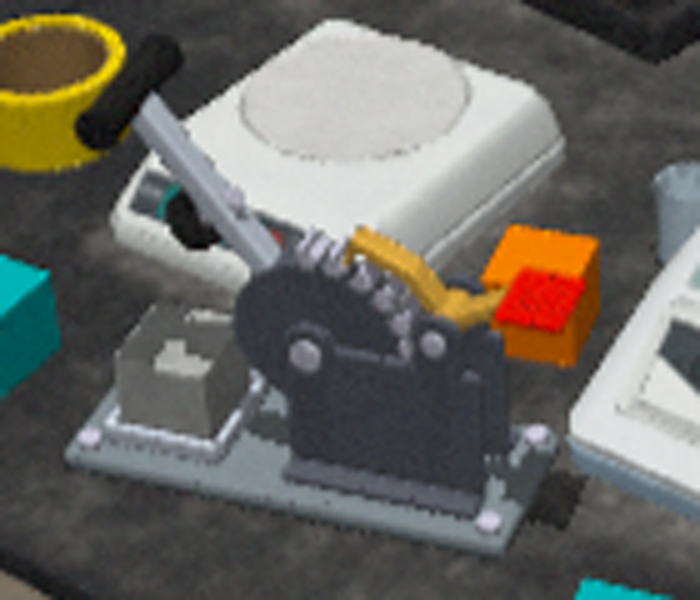

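View pics/t_c.png

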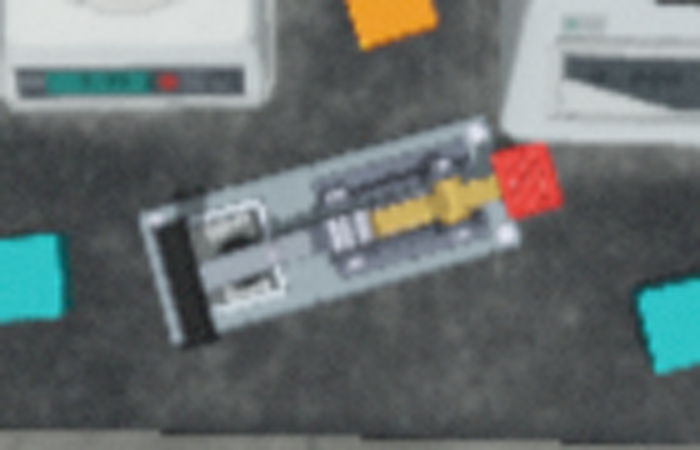

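```bash
cat > h.py <<'E'
import cv2, numpy as np
def pc(n,z):
    p=z['p'];d=z['d'].astype(float);v,u=np.mgrid[:480,:640]
    X=np.stack([(u-z['mtx'][0,2])*d/z['mtx'][0,0],(v-z['mtx'][1,2])*d/z['mtx'][1,1],d],-1)
    return (X-z['t'])@z['R'], p
E
python3 - <<'E'
from h import *
for n,tb,bb in(("side",(298,268,330,292),(218,222,245,252)),("top",(332,266,356,286),(268,280,288,312))):
    z=np.load(n+"0.npz");W,p=pc(n,z)
    h=cv2.cvtColor(p,cv2.COLOR_RGB2HSV)
    for nm,b in(("tab",tb),("bar",bb)):
        s=np.s_[b[1]:b[3],b[0]:b[2]];w=W[s].reshape(-1,3);hh=h[s].reshape(-1,3).astype(int)
        if nm=="tab": m=((hh[:,0]<6)|(hh[:,0]>172))&(hh[:,1]>150)&(abs(w[:,2]-131)<12)
        else: m=(hh[:,2]<60)&(w[:,2]>150)
        w=w[m];print(n,nm,m.sum(),"med",np.median(w,0).round(1),"mean",w.mean(0).round(1),"pct",np.percentile(w,[3,97],0).round(1).tolist())
        r=cv2.minAreaRect(w[:,:2].astype(np.float32));print("  rect",r)
# jig base plate top points z~12 in top
z=np.load("top0.npz");W,p=pc("top",z);s=np.s_[258:315,262:350];w=W[s].reshape(-1,3)
m=(abs(w[:,2]-12)<5);print(m.sum(),cv2.minAreaRect(w[m][:,:2].astype(np.float32)))
# gray-blue plate all above 7
q=((W[...,2]>7)); q2=np.zeros_like(q);q2[s]=q[s];k,l,st,c=cv2.connectedComponentsWithStats(q2.astype(np.uint8))
i=1+np.argmax(st[1:,4]);print(st[i],cv2.minAreaRect(W[l==i][:,:2].astype(np.float32)))
E
```

```text
side tab 149 med [507.4  16.7 132.1] mean [508.4  17.2 131.8] pct [[491.3, 1.3, 126.2], [528.3, 33.5, 135.2]]
  rect ((509.8189392089844, 18.739501953125), (39.92444610595703, 31.81688690185547), 18.73081398010254)
side bar 216 med [445.2 206.1 212.9] mean [440.9 199.8 217.8] pct [[416.2, 193.2, 201.1], [485.4, 223.0, 218.3]]
  rect ((89.8223876953125, -171.55844116210938), (1121.901611328125, 51.70723342895508), 46.5898551940918)
top tab 138 med [516.6  20.  131.1] mean [516.   20.3 131.3] pct [[498.9, 5.1, 126.9], [534.3, 37.5, 135.6]]
  rect ((516.4501342773438, 20.306962966918945), (39.291847229003906, 31.051698684692383), 19.52072525024414)
top bar 136 med [456.  210.6 214.2] mean [455.8 209.4 221.5] pct [[423.4, 193.6, 203.2], [485.8, 222.5, 220.2]]
  rect ((498.66302490234375, 170.9275360107422), (61.49311447143555, 167.5863037109375), 48.916603088378906)
811 ((472.94525146484375, 141.48193359375), (173.2312774658203, 277.28668212890625), 1.3826709985733032)
[ 268  258   82   52 2175] ((486.1180419921875, 121.42633056640625), (94.67699432373047, 275.6170959472656), 19.57356834411621)
```

Run:
```python
from h import *
from workcell import readout
from scipy.spatial.transform import Rotation as R
s=readout.state();M=R.from_euler('xyz',s['ee_rot'],degrees=True).as_matrix();print(M.round(3))
print("jaw axis yaw",np.degrees(np.arctan2(M[1,1],M[0,1])))
for n in("side","top"):
    W,p=pc(n,np.load(n+"0.npz"));w=W.reshape(-1,3)
    w=w[(w[:,2]>160)&(w[:,2]<600)&(abs(w[:,0]-500)<170)&(w[:,1]>-150)&(w[:,1]<350)]
    for x0 in range(350,680,30):
        print(n,x0,[int(w[(w[:,0]//30*30==x0//30*30)&(w[:,1]//50*50==y),2].max(initial=0)) for y in range(-150,350,50)])
```

```text
[[-0.001  0.358  0.934]
 [-0.001  0.934 -0.358]
 [-1.    -0.002 -0.   ]]
jaw axis yaw 69.04059942429471
side 350 [0, 0, 0, 0, 0, 0, 0, 0, 0, 0]
side 380 [0, 0, 0, 0, 0, 0, 0, 0, 0, 0]
side 410 [0, 0, 0, 0, 0, 0, 214, 218, 0, 0]
side 440 [0, 0, 0, 0, 0, 0, 214, 220, 0, 0]
side 470 [0, 0, 0, 0, 0, 0, 202, 218, 0, 0]
side 500 [0, 0, 0, 0, 0, 0, 0, 219, 0, 0]
side 530 [0, 0, 0, 0, 0, 0, 0, 0, 0, 0]
side 560 [0, 0, 0, 0, 0, 0, 0, 0, 0, 0]
side 590 [0, 0, 0, 0, 0, 0, 0, 0, 0, 0]
side 620 [304, 334, 331, 0, 0, 0, 0, 0, 0, 0]
side 650 [333, 332, 334, 0, 0, 0, 0, 0, 0, 0]
top 350 [0, 0, 0, 0, 0, 0, 0, 0, 0, 0]
top 380 [0, 0, 0, 0, 0, 0, 0, 0, 0, 0]
top 410 [0, 0, 0, 0, 0, 0, 0, 205, 0, 0]
top 440 [0, 0, 0, 0, 0, 0, 217, 221, 0, 0]
top 470 [0, 0, 0, 0, 0, 0, 200, 219, 0, 0]
top 500 [0, 0, 0, 0, 0, 0, 0, 221, 0, 0]
top 530 [0, 0, 0, 0, 0, 0, 0, 0, 0, 0]
top 560 [0, 0, 0, 0, 0, 0, 0, 0, 0, 0]
top 590 [0, 0, 0, 0, 0, 0, 0, 0, 0, 0]
top 620 [0, 328, 0, 0, 0, 0, 0, 0, 0, 0]
top 650 [337, 335, 335, 0, 0, 0, 0, 0, 0, 0]
```

```bash
Z='"delta_rot":[0,0,0]'; python3 -m creep '[{"translation":[0,0,3.5],"delta_rot":[0,0,0]},{"translation":[0,0,3.5],"delta_rot":[0,0,0]},{"translation":[0,0,3.5],"delta_rot":[0,0,0]},{"translation":[1,-1.7,0],"delta_rot":[0,0,0]},{"translation":[2,-3.4,0],"delta_rot":[0,0,0]}]' -1 20
python3 -m creep '[{"translation":[2,-3.4,0],"delta_rot":[0,0,0]},{"translation":[2,-3.4,0],"delta_rot":[0,0,0]},{"translation":[2,-3.4,0],"delta_rot":[0,0,0]},{"translation":[2,-3.4,0],"delta_rot":[0,0,0]},{"translation":[2,-3.4,0],"delta_rot":[0,0,0]}]'
```

```text
time_s: 0.52
ee_pos: [235.1, 488.7, 334.4]
ee_rot: [99.0, 89.7, 78.2]
force: [1.5, -0.4, -0.1]
gripper_width: 60.8
time_s: 0.93
ee_pos: [336.0, 314.1, 332.7]
ee_rot: [-103.7, 90.0, -124.6]
force: [0.0, 0.1, 0.6]
gripper_width: 27.5
```

```bash
python3 -m creep '[{"translation":[2,-3.3,0],"delta_rot":[0,0,0]},{"translation":[2,-3.3,0],"delta_rot":[0,0,0]},{"translation":[2,-3.3,0],"delta_rot":[0,0,0]},{"translation":[2,-3.3,0],"delta_rot":[0,0,0]},{"translation":[2,-3.3,0],"delta_rot":[0,0,0]}]'
python3 -m creep '[{"translation":[2,-3.3,0],"delta_rot":[0,0,0]},{"translation":[2,-3.3,0],"delta_rot":[0,0,0]},{"translation":[2,-3.3,0],"delta_rot":[0,0,0]},{"translation":[1,-2,0],"delta_rot":[0,0,0]},{"translation":[0,0,-3.5],"delta_rot":[0,0,0]}]'
python3 -m creep '[{"translation":[0,0,-3.5],"delta_rot":[0,0,0]},{"translation":[0,0,-3.5],"delta_rot":[0,0,0]},{"translation":[0,0,0],"delta_rot":[0,0,0]},{"translation":[0,0,0],"delta_rot":[0,0,0]}]'
python3 - <<'E'
from workcell import readout, optics
import cv2, numpy as np
for n in ("side","top"):
    p,d=optics.grab_frame(n); np.savez(f"{n}1.npz",p=p,d=d,**optics.camera_params(n))
    c=p[170:340,200:390] if n=="side" else p[220:330,240:400]
    cv2.imwrite(f"pics/{n}1.png",cv2.resize(c,None,fx=4,fy=4,interpolation=cv2.INTER_CUBIC)[:,:,::-1])
s=readout.state();print(s['ee_pos'],s['force'],s['qpos'])
E
```

```text
time_s: 1.35
ee_pos: [436.0, 149.1, 332.8]
ee_rot: [-174.2, 90.0, 164.9]
force: [0.0, -0.4, -0.1]
gripper_width: 0.6
time_s: 1.77
ee_pos: [511.0, 28.2, 302.6]
ee_rot: [15.0, 89.2, -6.2]
force: [1.9, 0.4, 0.3]
gripper_width: 0.4
time_s: 2.1
ee_pos: [504.7, 31.9, 226.9]
ee_rot: [-158.0, 89.8, -178.9]
force: [-0.1, 0.0, 0.5]
gripper_width: 0.2
[507.06888076  32.15854299 230.07532897] [ 0.0540317  -0.21549581  1.02931703] [ 2.32804497e+00  1.20895771e+01  9.80505666e+01  6.53941686e-03
  6.96488370e+01 -6.67278151e+01]
```

View pics/side1.png

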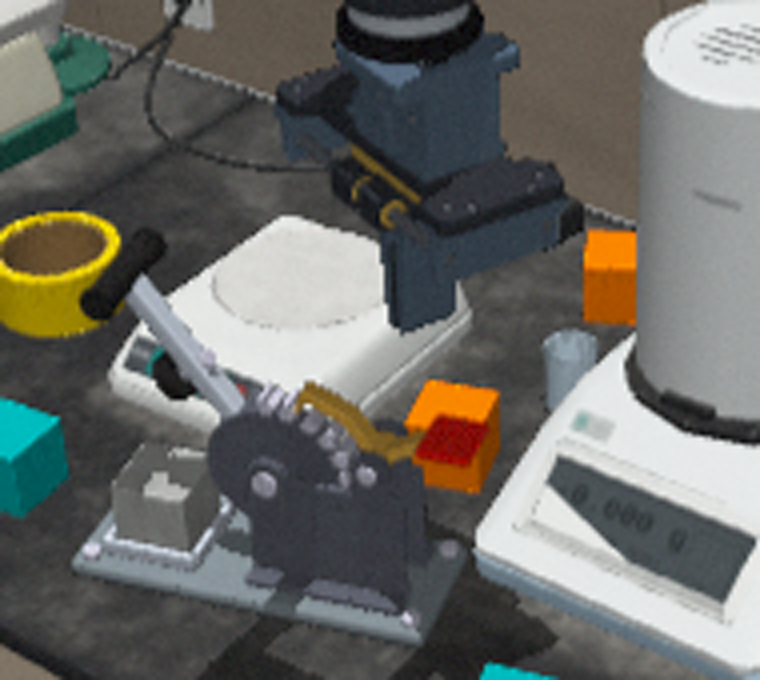

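View pics/top1.png

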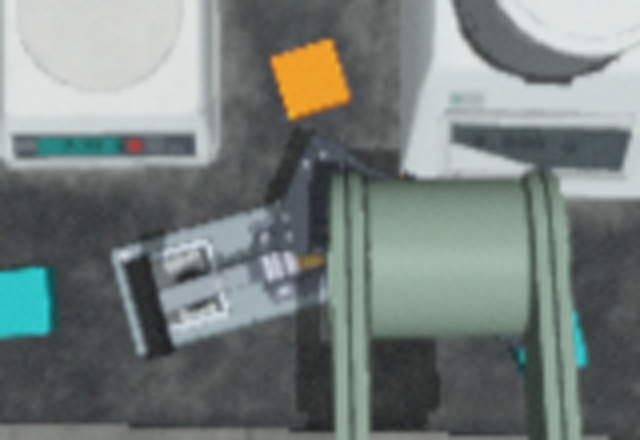

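```bash
python3 -m creep '[{"translation":[0.6,-1.5,0],"delta_rot":[0,0,0]},{"translation":[0,0,-3],"delta_rot":[0,0,0]},{"translation":[0,0,-2],"delta_rot":[0,0,0]},{"translation":[0,0,-1.5],"delta_rot":[0,0,0]},{"translation":[0,0,0],"delta_rot":[0,0,0]}]'
python3 -m creep '[{"translation":[0,0,0],"delta_rot":[0,0,0]},{"translation":[0,0,0],"delta_rot":[0,0,0]}]'
python3 - <<'E'
from workcell import readout, optics
import cv2, numpy as np
s=readout.state();print(s['ee_pos'],s['force'])
z=np.load("side1.npz")
for P in ([507,32,216],s['ee_pos']-[0,0,14]):
    c=z['mtx']@(z['R']@np.array(P)+z['t']);print(c[:2]/c[2])
p,d=optics.grab_frame("side")
cv2.imwrite(f"pics/side2.png",cv2.resize(p[220:320,230:360],None,fx=6,fy=6,interpolation=cv2.INTER_CUBIC)[:,:,::-1])
E
```

```text
time_s: 2.62
ee_pos: [511.5, 17.1, 162.6]
ee_rot: [-162.0, 89.9, 177.0]
force: [-0.6, -0.1, 1.0]
gripper_width: 0.9
time_s: 2.78
ee_pos: [513.4, 17.2, 165.4]
ee_rot: [22.6, 89.7, 1.6]
force: [-0.1, -0.4, 0.2]
gripper_width: 0.4
[513.40870138  17.15106784 165.37539631] [-0.0745437  -0.44744484  0.16902836]
[305.78792749 247.93507336]
[313.68395456 272.00679882]
```

View pics/side2.png

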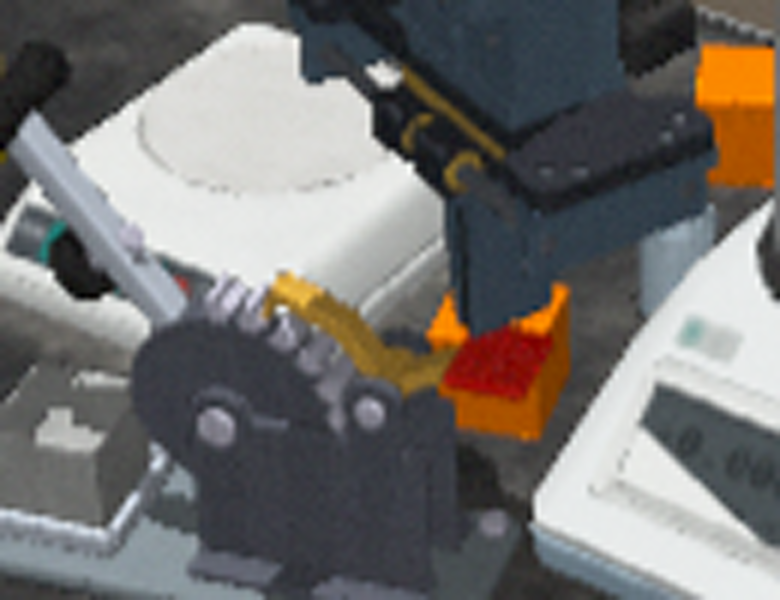

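```bash
python3 -m creep '[{"translation":[0,0,-1],"delta_rot":[0,0,0]},{"translation":[0,0,-0.8],"delta_rot":[0,0,0]},{"translation":[0,0,-0.3],"delta_rot":[0,0,0]},{"translation":[0,0,-0.3],"delta_rot":[0,0,0]},{"translation":[0,0,0],"delta_rot":[0,0,0]}]'
python3 -m creep '[{"translation":[0,0,-0.2],"delta_rot":[0,0,0]},{"translation":[0,0,-0.2],"delta_rot":[0,0,0]},{"translation":[0,0,-0.2],"delta_rot":[0,0,0]},{"translation":[0,0,0],"delta_rot":[0,0,0]}]'
```

```text
time_s: 3.25
ee_pos: [512.9, 15.2, 139.4]
ee_rot: [-31.8, 89.7, -52.7]
force: [0.5, -3.9, 4.2]
gripper_width: 0.3
time_s: 3.58
ee_pos: [513.5, 14.3, 134.7]
ee_rot: [-29.9, 89.6, -50.7]
force: [-0.6, -9.0, 10.7]
gripper_width: 0.3
```

Run:
```python
from workcell import readout, optics
import cv2, numpy as np
s=readout.state();print(s['ee_pos'],s['force'])
p,d=optics.grab_frame("side");np.savez("side3.npz",p=p,d=d,**optics.camera_params("side"))
cv2.imwrite(f"pics/side3.png",cv2.resize(p[220:320,230:360],None,fx=6,fy=6,interpolation=cv2.INTER_CUBIC)[:,:,::-1])
```

```text
[513.45496986  14.26878191 134.66159989] [-0.61247863 -9.01324882 10.67107859]
```

View pics/side3.png

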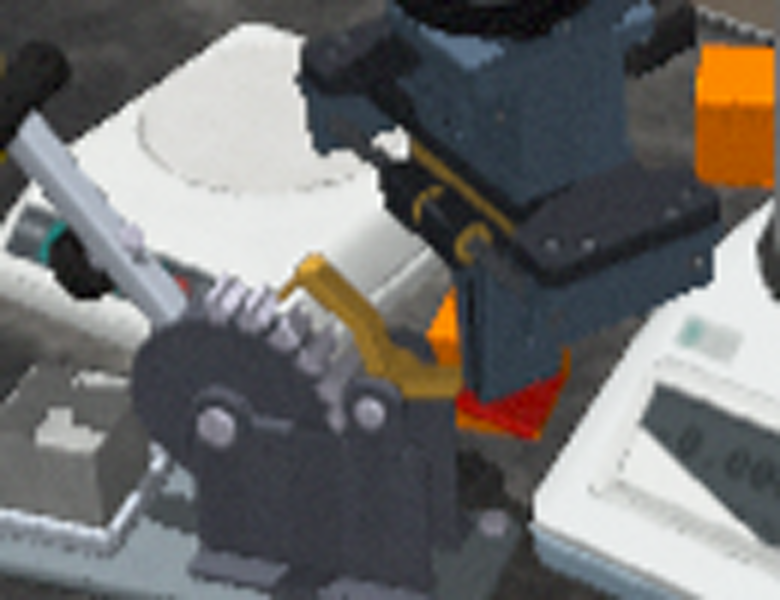

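```bash
python3 -m creep '[{"translation":[0.1,-0.3,-0.2],"delta_rot":[0,0,0]},{"translation":[0,0,-0.2],"delta_rot":[0,0,0]},{"translation":[0,0,0],"delta_rot":[0,0,0]}]'
python3 -m creep '[{"translation":[0,0,-0.2],"delta_rot":[0,0,0]},{"translation":[0,0,-0.2],"delta_rot":[0,0,0]},{"translation":[0,0,0],"delta_rot":[0,0,0]}]'
```

```text
time_s: 3.88
ee_pos: [513.9, 13.6, 133.3]
ee_rot: [17.1, 89.8, -3.9]
force: [-6.2, -2.4, 29.6]
gripper_width: 0.8
time_s: 4.13
ee_pos: [514.2, 13.5, 132.4]
ee_rot: [14.7, 89.6, -6.3]
force: [-11.9, -3.1, 49.4]
gripper_width: 0.5
```

```bash
python3 -m creep '[{"translation":[0,0,2],"delta_rot":[0,0,0]},{"translation":[0,0,3.5],"delta_rot":[0,0,0]},{"translation":[0,0,3.5],"delta_rot":[0,0,0]},{"translation":[0,0,3.5],"delta_rot":[0,0,0]},{"translation":[0,0,3.5],"delta_rot":[0,0,0]}]'
python3 -m creep '[{"translation":[0,0,1],"delta_rot":[0,0,0]},{"translation":[0,0,0],"delta_rot":[0,0,0]},{"translation":[0,0,0],"delta_rot":[0,0,0]}]'
python3 - <<'E'
from h import *
from workcell import readout, optics
s=readout.state();print(s['ee_pos'],s['force'])
p,d=optics.grab_frame("side");np.savez("side4.npz",p=p,d=d,**optics.camera_params("side"))
cv2.imwrite(f"pics/side4.png",cv2.resize(p[220:320,210:340],None,fx=6,fy=6,interpolation=cv2.INTER_CUBIC)[:,:,::-1])
W,p=pc("side",np.load("side4.npz"));h=cv2.cvtColor(p,cv2.COLOR_RGB2HSV).astype(int)
m=((h[...,0]<6)|(h[...,0]>172))&(h[...,1]>150)&(abs(W[...,2]-120)<25);m[:260]=0;m[300:]=0;m[:,:298]=0;m[:,335:]=0
w=W[m];c=w.mean(0);u=np.array([-.324,.946]);
for nm,w in (("now",w),):
    a=np.c_[(w[:,:2]-c[:2])@u,np.ones(len(w))];print(len(w),c,np.linalg.lstsq(a,w[:,2],rcond=None)[0])
E
```

```text
time_s: 4.55
ee_pos: [512.0, 14.1, 286.1]
ee_rot: [-176.6, 89.9, 162.4]
force: [1.1, 0.1, -0.5]
gripper_width: 0.2
time_s: 4.8
ee_pos: [512.2, 14.0, 293.9]
ee_rot: [-168.5, 89.9, 170.6]
force: [-0.0, -0.1, -0.7]
gripper_width: 0.6
[512.19840175  14.03837143 293.94260073] [-0.04540587 -0.14357111 -0.65184026]
156 [510.52973167  14.07667311 117.9701029 ] [  0.30998222 117.9701029 ]
```

View pics/side4.png

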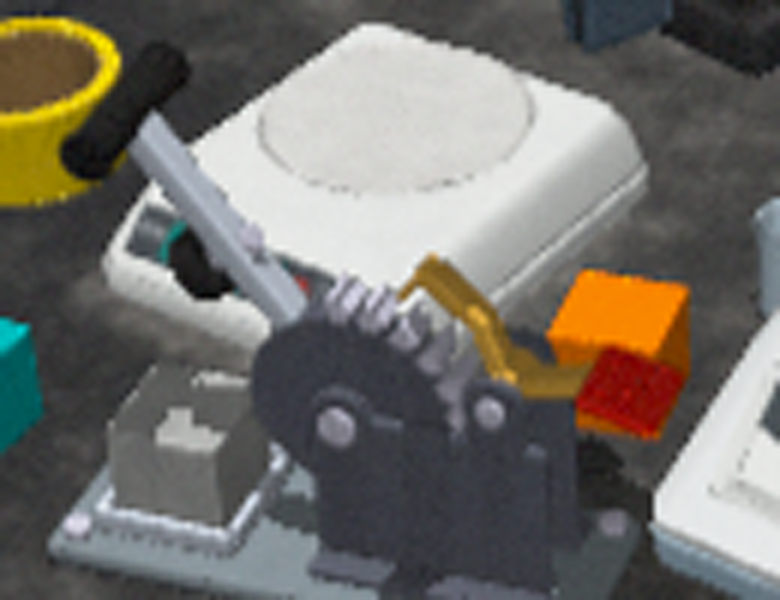

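The pawl is fully down: the tab is at z=118 with a 0.3 rad tilt, and the nose is clear. Next I go above the crossbar.

```bash
python3 -m creep '[{"translation":[-1.2,3.9,0],"delta_rot":[0,0,0]},{"translation":[-1.2,3.9,0],"delta_rot":[0,0,0]},{"translation":[-1.2,3.9,0],"delta_rot":[0,0,0]},{"translation":[-1.2,3.9,0],"delta_rot":[0,0,0]},{"translation":[-1.2,3.7,0],"delta_rot":[0,0,0]}]'
python3 -m creep '[{"translation":[0,0,-2],"delta_rot":[0,0,0]},{"translation":[0,0,-2],"delta_rot":[0,0,0]},{"translation":[0,0,0],"delta_rot":[0,0,0]},{"translation":[0,0,0],"delta_rot":[0,0,0]}]'
python3 - <<'E'
from h import *
from workcell import readout, optics
s=readout.state();print(s['ee_pos'],s['force'])
P=[optics.grab_frame(n)[0] for n in("side","top")]
a=cv2.resize(P[0][150:300,180:310],(520,600));b=cv2.resize(P[1][250:340,250:310],(280,420))
o=np.zeros((600,800,3),np.uint8);o[:,:520]=a;o[:420,520:]=b;cv2.imwrite("pics/c5.png",o[:,:,::-1])
E
```

```text
time_s: 5.27
ee_pos: [450.8, 208.2, 292.2]
ee_rot: [-139.1, 89.7, -160.1]
force: [0.6, 0.8, -0.4]
gripper_width: 0.4
time_s: 5.6
ee_pos: [451.3, 206.5, 252.5]
ee_rot: [-136.5, 89.6, -157.4]
force: [0.2, -0.7, -0.0]
gripper_width: 0.5
[451.28505516 206.5143211  252.50378605] [ 0.18745549 -0.67040792 -0.01305726]
```

View pics/c5.png

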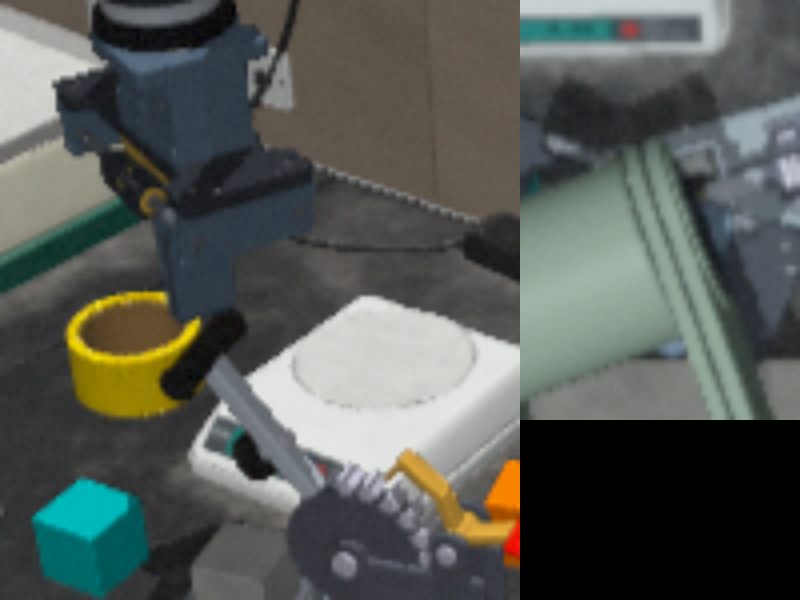

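```bash
python3 -m creep '[{"translation":[0,0,-1],"delta_rot":[0,0,0]},{"translation":[0,0,-1],"delta_rot":[0,0,0]},{"translation":[-0.2,0.6,-0.5],"delta_rot":[0,0,0]},{"translation":[-0.2,0.6,-0.5],"delta_rot":[0,0,0]},{"translation":[0,0,0],"delta_rot":[0,0,0]}]'
python3 - <<'E'
from h import *
from workcell import readout, optics
s=readout.state();print(s['ee_pos'],s['force'])
p=optics.grab_frame("side")[0];cv2.imwrite("pics/c6.png",cv2.resize(p[150:300,180:310],(520,600))[:,:,::-1])
E
```

```text
time_s: 6.12
ee_pos: [448.1, 219.6, 224.1]
ee_rot: [-162.1, 89.9, 177.0]
force: [0.9, 0.1, 0.1]
gripper_width: 0.8
[448.14303635 219.62488328 224.07024385] [0.88219517 0.07338291 0.12041505]
```

View pics/c6.png

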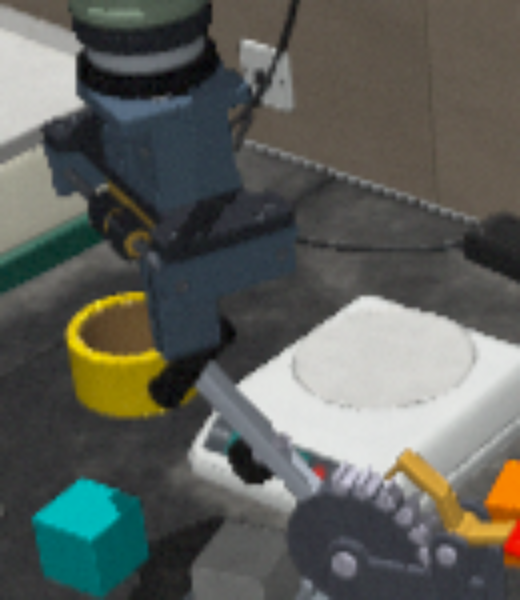

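The bar has started to follow, at low force. Continuing along the arc.

```bash
python3 -m creep '[{"translation":[-0.18,0.54,-0.54],"delta_rot":[0,0,0]},{"translation":[-0.18,0.54,-0.54],"delta_rot":[0,0,0]},{"translation":[-0.17,0.48,-0.6],"delta_rot":[0,0,0]},{"translation":[-0.16,0.48,-0.6],"delta_rot":[0,0,0]}]'
python3 -m creep '[{"translation":[-0.15,0.43,-0.64],"delta_rot":[0,0,0]},{"translation":[-0.14,0.42,-0.64],"delta_rot":[0,0,0]},{"translation":[-0.13,0.36,-0.68],"delta_rot":[0,0,0]},{"translation":[-0.12,0.36,-0.68],"delta_rot":[0,0,0]}]'
python3 - <<'E'
from h import *
from workcell import readout, optics
s=readout.state();print(s['ee_pos'],s['force'])
p=optics.grab_frame("side")[0];cv2.imwrite("pics/c7.png",cv2.resize(p[150:300,180:310],(520,600))[:,:,::-1])
E
```

```text
time_s: 6.5
ee_pos: [441.9, 241.4, 203.3]
ee_rot: [86.8, 89.7, 65.8]
force: [-1.9, 2.9, 8.0]
gripper_width: 0.2
time_s: 6.83
ee_pos: [436.5, 258.9, 177.4]
ee_rot: [94.9, 89.5, 73.9]
force: [-3.3, 7.0, 8.3]
gripper_width: 0.8
[436.52257387 258.87943966 177.36812705] [-3.34414664  6.97567207  8.27239722]
```

View pics/c7.png

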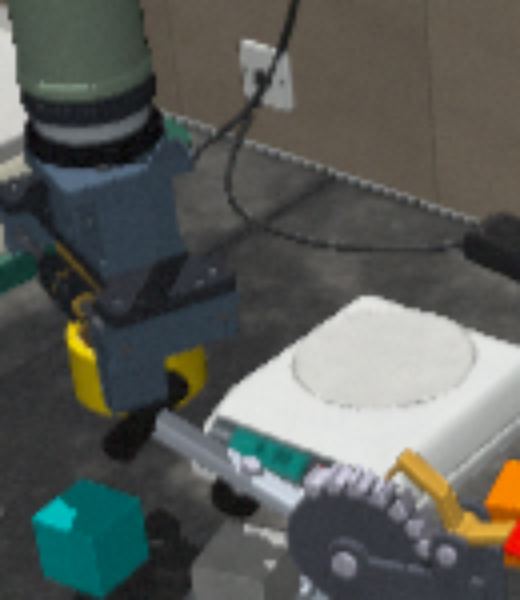

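```bash
python3 -m creep '[{"translation":[-0.04,0.12,-0.7],"delta_rot":[0,0,0]},{"translation":[-0.05,0.15,-0.7],"delta_rot":[0,0,0]},{"translation":[-0.05,0.15,-0.7],"delta_rot":[0,0,0]},{"translation":[-0.05,0.15,-0.75],"delta_rot":[0,0,0]}]'
python3 -m creep '[{"translation":[-0.05,0.12,-0.75],"delta_rot":[0,0,0]},{"translation":[-0.04,0.1,-0.75],"delta_rot":[0,0,0]},{"translation":[-0.03,0.08,-0.75],"delta_rot":[0,0,0]}]'
python3 - <<'E'
from h import *
from workcell import readout, optics
s=readout.state();print(s['ee_pos'],s['force'])
p=optics.grab_frame("side")[0];cv2.imwrite("pics/c8.png",cv2.resize(p[170:320,180:310],(520,600))[:,:,::-1])
E
```

```text
time_s: 7.22
ee_pos: [435.1, 263.6, 148.3]
ee_rot: [83.7, 89.6, 62.7]
force: [-0.8, 3.7, 5.3]
gripper_width: 0.6
time_s: 7.47
ee_pos: [433.8, 265.3, 125.0]
ee_rot: [74.1, 89.8, 53.1]
force: [-1.2, 2.8, 4.6]
gripper_width: 0.5
[433.80724237 265.29800081 124.95405076] [-1.16371573  2.78830582  4.55053381]
```

View pics/c8.png

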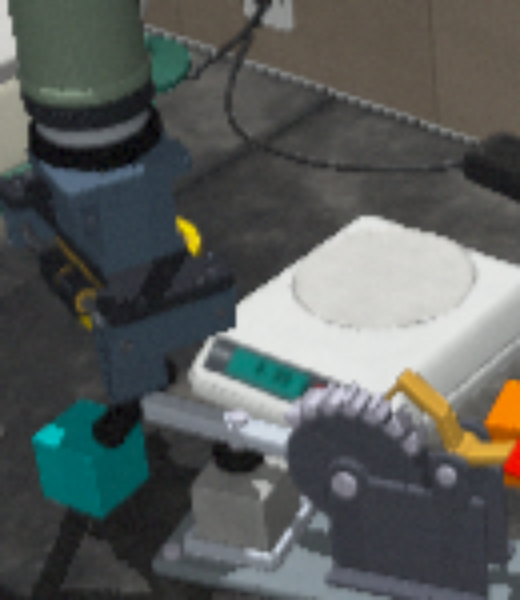

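```bash
python3 -m creep '[{"translation":[-0.02,0.04,-0.6],"delta_rot":[0,0,0]},{"translation":[0,0.02,-0.5],"delta_rot":[0,0,0]},{"translation":[0,0,-0.3],"delta_rot":[0,0,0]},{"translation":[0,0,0],"delta_rot":[0,0,0]}]'
python3 -m creep '[{"translation":[0,0,-0.2],"delta_rot":[0,0,0]},{"translation":[0,0,-0.2],"delta_rot":[0,0,0]},{"translation":[0,0,0],"delta_rot":[0,0,0]}]'
```

```text
time_s: 7.85
ee_pos: [432.7, 263.7, 109.8]
ee_rot: [-105.8, 89.9, -126.7]
force: [-0.8, -0.1, -1.2]
gripper_width: 0.1
time_s: 8.1
ee_pos: [432.8, 263.7, 108.8]
ee_rot: [-88.5, 89.9, -109.5]
force: [-4.5, -1.3, 17.1]
gripper_width: 0.4
```

```bash
python3 -m creep '[{"translation":[0,0,-0.2],"delta_rot":[0,0,0]},{"translation":[0,0,0],"delta_rot":[0,0,0]}]'
python3 - <<'E'
from h import *
from workcell import readout, optics
p=optics.grab_frame("side")[0];cv2.imwrite("pics/c9.png",cv2.resize(p[210:330,190:320],(650,600))[:,:,::-1])
E
```

```text
time_s: 8.27
ee_pos: [432.8, 263.7, 108.6]
ee_rot: [-24.4, 90.0, -45.3]
force: [-7.9, -3.4, 30.2]
gripper_width: 0.5
```

View pics/c9.png

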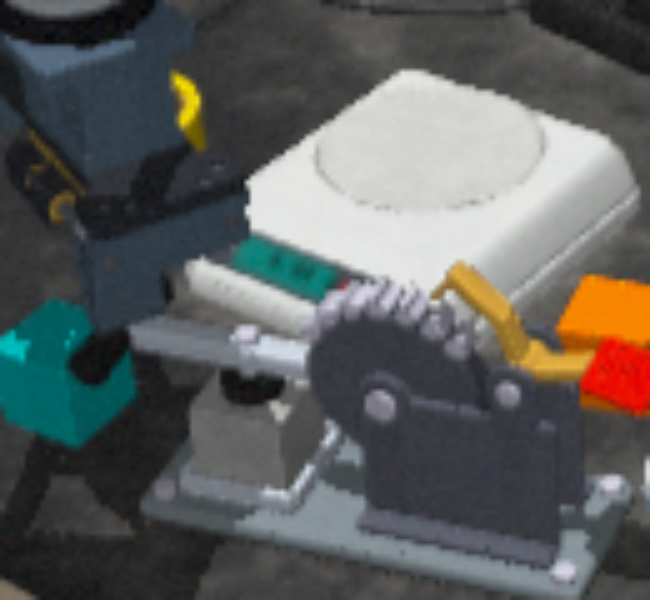

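The arm is level with its pad on the cube: force rises 13 N for 0.2 mm. I retreat straight up.

```bash
python3 -m creep '[{"translation":[0,0,0.8],"delta_rot":[0,0,0]},{"translation":[0,0,2],"delta_rot":[0,0,0]},{"translation":[0,0,3.5],"delta_rot":[0,0,0]},{"translation":[0,0,3.5],"delta_rot":[0,0,0]},{"translation":[0,0,3.5],"delta_rot":[0,0,0]}]'
python3 -m creep '[{"translation":[-1,3,2],"delta_rot":[0,0,0]},{"translation":[-1,3,2],"delta_rot":[0,0,0]},{"translation":[-1,3,0],"delta_rot":[0,0,0]},{"translation":[0,0,0],"delta_rot":[0,0,0]},{"translation":[0,0,0],"delta_rot":[0,0,0]}]'
python3 - <<'E'
from h import *
from workcell import readout, optics
print(readout.state()['ee_pos'],readout.state()['force'])
P={}
for n in("side","top"):
    p,d=optics.grab_frame(n);np.savez(n+"9.npz",p=p,d=d,**optics.camera_params(n));P[n]=p
o=np.zeros((600,800,3),np.uint8);o[:480]=cv2.resize(P["side"][210:330,190:390],(800,480));
cv2.imwrite("pics/f_s.png",o[:480,:,::-1]);cv2.imwrite("pics/f_t.png",cv2.resize(P["top"][230:330,180:480],(798,266))[:,:,::-1])
W,p=pc("side",np.load("side9.npz"))
u=np.array([-.324,.946]);v=np.array([-.946,-.324]);H=np.array([478.5,127.5])
r=(W[...,:2]-H)@u;l=(W[...,:2]-H)@v
h=cv2.cvtColor(p,cv2.COLOR_RGB2HSV).astype(int)
m=(abs(r-150)<14)&(abs(l)<40)&(W[...,2]>70)&(W[...,2]<150)&(h[...,2]<60);print("bar",m.sum(),np.percentile(W[m][:,2],[10,50,95]),np.median(r[m]))
m=(r>30)&(r<130)&(abs(l)<9)&(W[...,2]>75)&(W[...,2]<150);print("arm slope",np.polyfit(r[m],W[m][:,2],1))
m=(abs(W[...,2]-118)<18)&((h[...,0]<6)|(h[...,0]>172))&(h[...,1]>150)&(r<-80);print("tab",W[m].mean(0),np.polyfit(r[m],W[m][:,2],1))
for n in("side","top"):
    a=np.load(n+"0.npz")['p'].astype(int);b=P[n].astype(int)
    for nm,x in (("jar/tin",(380,335,450,412) if n=="side" else (412,280,465,308)),("spare",(150,255,182,288) if n=="side" else (192,286,218,312))):
        s=np.s_[x[1]:x[3],x[0]:x[2]];print(n,nm,"diff",abs(a[s]-b[s]).mean().round(2))
E
```

```text
time_s: 8.73
ee_pos: [432.3, 263.0, 238.4]
ee_rot: [-105.6, 89.8, -126.6]
force: [0.6, -0.2, -1.0]
gripper_width: 1.0
time_s: 9.15
ee_pos: [402.5, 354.3, 276.9]
ee_rot: [-88.1, 89.8, -109.0]
force: [-0.1, -0.8, -0.1]
gripper_width: 0.5
[402.45051865 354.34458826 276.94103458] [-0.06740254 -0.76087283 -0.06241001]
bar 183 [82.65397723 92.51745545 97.29051232] 146.4929635637112
arm slope [ -0.15173263 103.98531764]
tab [510.49885094  13.9271412  117.79589392] [  0.26247665 148.71762539]
side jar/tin diff 3.26
side spare diff 11.63
top jar/tin diff 1.72
top spare diff 35.31
```

View pics/f_s.png

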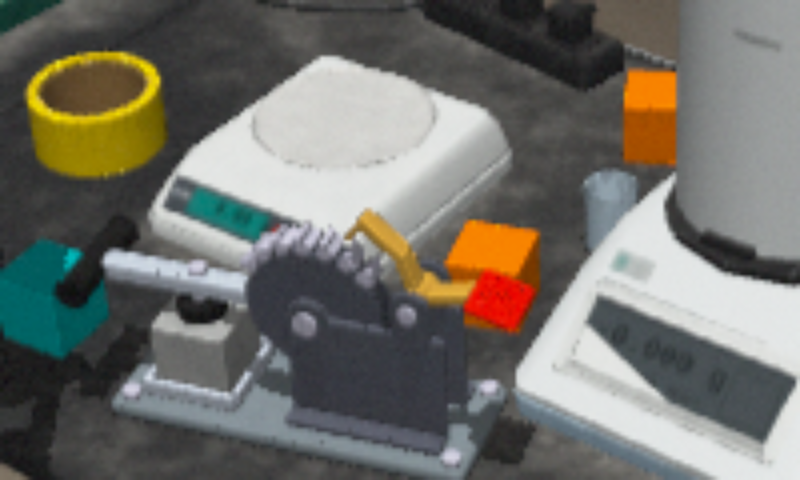

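View pics/f_t.png

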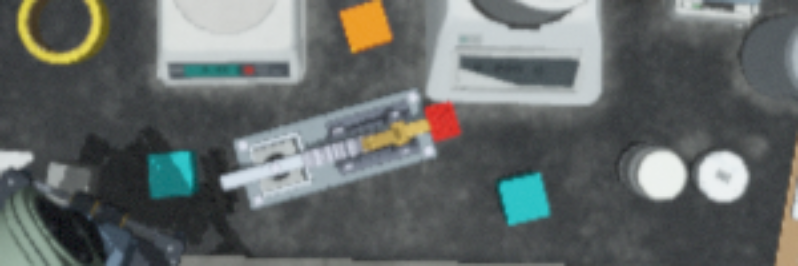

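```bash
python3 -c "
from workcell import env;print(env.job_done())"
```

```text
the job is handed in; nothing more can be done
None
```

The pawl is released, the clamp arm is down with its pad on the cube, and the job is handed in. It took about 9.3 s of robot time.

- **Pawl:** I pressed the red tab down with the closed fingertips to its stop, where the force climbed to 49 N with hardly any further motion. Afterwards the tab stood at z ≈ 118 mm, 13 mm lower than before. It was tilted about 0.26–0.30 rad, with the nose visibly clear of the teeth.
- **Clamp arm:** I pushed the crossbar down along its arc at about 5–10 N until it stopped hard, ending at 30 N with the fingertips at z ≈ 94.6 mm (95 mm expected). In the last pictures the arm is level, the pad is on the cube and the cube is in its nest. I then moved the gripper well clear.

Not everything agreed:
- **Tab position:** The two cameras differed by about 6 mm on where the tab was, so I used the mean.
- **Bar height:** In the last picture the top of the bar read about 97 mm, against 95 mm expected, which is within the camera noise.
- **Arm slope:** My camera fit of the arm's slope gave −0.15. I discounted it because the hub was in the selected region.
- **Jar, tin and spare cube:** The jar and tin show no change. The before/after comparison of the spare cube was spoiled by the robot's shadow and partial cover. In the top view it appears where it stood, and the fingertips never came below about 94 mm, well above its 50 mm.

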